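# Draw the mitre sled up to the gauge on its sprung handle

## Robot

A 6-joint arm with a two-finger parallel gripper is mounted at the origin on the work surface. World frame = base frame: x ahead of the robot, y to its left, z up, the work surface at z = 0. Lengths are in m, angles in rad, forces in N, time in s.
With the tool pointing down it reaches from about 0.4 to 0.925 m from the base axis. Payload 12.5 kg.
Tool frame: the origin (TCP) lies midway between the tips of the shut fingers; the grasp point (between the pads) lies behind it (grip_point_offset is the z of the grasp point in the tool frame, in m); z points along the fingers, y is the line along which they close (so a half turn about z gives the same grasp; the last joint's range is limited). The gripper opens to 95 mm and grips with 3 to 60 N. Pads are 20 mm wide; open, the fingers measure 119 mm over their backs; the gripper's body (75 mm by 180 mm) begins 59 mm behind the grasp point.
Start: joints at [1.071, 0.491, 1.559, -0, 1.092, -0.106], TCP at [0.24, 0.577, 0.194] pointing down, gripper open.
Joint ranges: [-3.1, 3.1], [-0.84, 2.19], [0.05, 2.79], [-1.13, 4.28], [0.06, 2.93], [-2.69, 2.69]. Speed limits (rad/s): [2.22, 2.22, 2.79, 3.14, 3.14, 3.14].

## Interface

Orientations are given as a 3x3 rotation matrix whose columns are the frame's x, y, z axes.
In Python, from cell import * gives the robot as it stands. The module is installed in compiled form; this text tells all that it offers.
- The arm moves only by the tool send_rows, never from a script. Its argument "deltas" is a list of rows, each a list of 7 numbers: the shift along the tool's x, y, z in mm, then the turn, a rotation vector about the tool's x, y, z in degrees, then the opening, from 0 (shut) to 1 (fully open). In form: [[dx, dy, dz, wx, wy, wz, fingers], ...]. A call has 1 to 10 rows; each row is the pose to reach, as a shift and turn from the pose commanded when the call began, along the tool's axes at that moment; what a row does not reach only later rows make up. A row lasts 1/8 s, in which the tool goes at most 62.5 mm and 10.7 degrees, less where a joint would pass 70% of its speed; a pose out of reach is approached as far as the arm can. A call with a gripper value outside its range is refused whole. The fingers move at their own pace and stop on an object; the grip force is fixed at half the most. Time passes only in rows, so rows that repeat a pose let the fingers close. It gives the time, the measured TCP pose, the force, the opening and the grip force at its end, in the units of the state.
- observe(): the state, without advancing time (a new reading comes with each control period).
- get_image(name): name is "scene" or "top" or "wrist"; returns a dict with "frame" (480x640x3 uint8, red, green, blue), "range_z" (480x640 float32, m along the optical axis (not along the pixel's ray), 0 where there is no reading), "K" (3x3 intrinsics, pixels), "view" (4x4, takes a point from world to camera coordinates); the wrist camera has in their place "hand_eye" (4x4, takes a point from camera to tool coordinates, whose origin is the TCP and whose axes are the flange's). Camera axes: x right, y down, z forward; pixel columns grow to the right and rows downward; lengths in m; the calibration is good to about 2 mm. A picture is of the moment at which its call begins: read the wrist's pose just before it.
- sign_off(): hands the job in; it is judged then, once.
The state is a dict: "time": time; "joints": joint angles; "dq": joint speeds; "effort": joint torques, N m; "tcp_pos": TCP position; "tool_rot": TCP orientation; "contact_force": force on the tool from outside, world axes, zero at the start; "torque": the same for the moment, N m; "finger_gap": finger opening in m; "gripper_force": force on a finger pad.
Only numpy, scipy, OpenCV 4.12 (cv2) and the standard library are available. Lean on these libraries where they do the work, as an engineer would, in place of code of your own. Each camera call takes 0.05 s, during which the arm holds its last target. There are 200 camera calls.

## Task

Take hold of the upright draw handle of the feed track and use it alone to bring the heavy mitre sled up the slope until the pointer on its side is level with the tongue of the gauge; the sled hangs on a soft spring and goes on swinging, so bring it to rest there without letting it bump the end stop. Once it has stood still at the tongue for three seconds, let go of the handle and leave it standing there. Do not touch the sled itself, and leave the little jar on the board standing where it is.

Things in the scene. Friction and masses are not known exactly. Their poses are not given: they have to be found in the camera images.
- track: Fixed feed track: plywood board 350 x 820 x 18 mm with an aluminium handle rail on the side nearer the robot and, 130 mm beyond (its +x), two thin steel sled rails. Origin: underside, under the handle rail's middle. y runs along the track; the rails rise by 0.03 rad towards +y (uphill); z up. Place and yaw differ each time. A wooden block at the low end (y = -340 mm) parks the sled.
- handle: Shoe of the draw handle, 50 x 80 x 18 mm, 0.4 kg with its post, on the near rail; origin under its middle, y along the track uphill. Slides 580 mm uphill and 30 mm downhill from its start with 2.5 N of friction plus 5 N s/m, and stays where left. A soft spring (10 N/m, along the track) joins it to the sled, relaxed when the two origins are level along the track, as at the start.
- handle_grip (a point): Point to grip: on the axis of the handle's upright square wooden post, 24 x 24 mm, 16 mm below the post's top and 59 mm above the shoe's top. y along the track uphill, z up the post.
- sled: Steel plate, 200 mm along the track x 130 x 18 mm, with a wooden mitre box, 105 mm high in all; nominal 3.0 kg, really 2.2 to 3.9. Rolls almost freely (0.3 N s/m), held only by the spring. At rest off the parking block it hangs 66 to 115 mm downhill of the handle, depending on mass, and swings about there with a period of 3 to 4 s, dying out in some 20 s. Origin: mid-length, 5 mm under the plate.
- sled_pointer (a point): Tip of the aluminium pointer (8 mm wide, 6 mm thick) that stands out of the sled's far side at the middle of its length. The spring lets the sled go at most 190 mm behind and 120 mm ahead of the handle.
- gauge: Fixed aluminium gauge bracket on the far edge of the track, elsewhere along it each time, its axes parallel to the track's. Origin: on the board, on the handle rail's middle line, level along the track with the tongue, so y = 0 is the mark. Its end stop, an arm across the sled rails with a rubber face, is at y = +150 mm: 50 mm ahead of the sled's front edge when the pointer is at the tongue.
- gauge_tongue (a point): Tip of the gauge's tongue, an 8 mm wide finger that points from the bracket at the sled; this is the mark. The pointer passes about 9 mm beside it. At the start the pointer is 220 to 320 mm downhill of it.
- jar: Small closed glass jar, 36 mm wide, 48 mm tall, standing on the far edge of the track board. Bystander.

How it is judged:
By the outcome, as a careful person would: the job done as asked, in the order asked, and still so for the second after the job is handed in, with the robot touching nothing.
It also fails if it takes over 45 s, if anything falls off the work surface, if the arm or the gripper's body presses on something with over 40 N, if the wrist force passes 120 N, or if a joint passes its speed limit or range.

## Working session

There is one attempt and no reset: what is moved stays moved. The work goes in short steps, Python scripts to look and compute and a tool call to move; the robot and the scene stay as the last step left them, time stands still between calls to the robot, and variables do not carry over. Pictures are saved under pics/ and viewed, at most 10 in all, crops included, and the job is handed in when it is done.

Besides the shell and the picture viewer there is one more tool, called after "Call:" as name(argument=value, ...) on one line, values as JSON. send_rows: Moves the arm, as the interface text tells. Its arguments: {"type":"object","properties":{"deltas":{"type":"array"}},"required":["deltas"]}

```bash
mkdir -p pics
python3 - <<'E'
from cell import *
import cv2,numpy as np
s=observe();print(s)
for n in("scene","top"):
    d=get_image(n);np.savez(n+"0.npz",**d);cv2.imwrite(f"pics/{n}0.png",d["frame"][:,:,::-1]);print(n,d["K"],d["view"])
E
```

```text
{'time': 0.0, 'joints': array([ 1.07140052e+00,  4.91550789e-01,  1.55945688e+00,  1.52306837e-05,
        1.09167684e+00, -1.05591117e-01]), 'dq': array([-0.00040179,  0.00014528,  0.00083253, -0.00137855,  0.00025104,
        0.00076565]), 'effort': array([ 6.72729038e-05, -6.12648869e+01, -2.58178246e+01,  6.91966899e-02,
        4.82625794e-02, -7.81088534e-05]), 'tcp_pos': array([0.23965863, 0.57693951, 0.19336465]), 'tool_rot': array([[-9.23453139e-01,  3.83710846e-01, -5.34748954e-04],
       [ 3.83711198e-01,  9.23452657e-01, -9.52035902e-04],
       [ 1.28508841e-04, -1.08434970e-03, -9.99999404e-01]]), 'contact_force': array([ 0.38967151,  0.56408251, -0.48378632]), 'torque': array([-0.03138145,  0.04455811, -0.01304504]), 'gripper_force': 0.0, 'finger_gap': 0.09511832958902226}
scene [[550.78031738   0.         325.37294653]
 [  0.         550.78031738 234.37376227]
 [  0.           0.           1.        ]] [[ 0.57373791  0.81884685 -0.01773822 -0.26349366]
 [ 0.60629486 -0.43917165 -0.66297421 -0.33794662]
 [-0.55066447  0.36961884 -0.74843206  1.170622  ]
 [ 0.          0.          0.          1.        ]]
top [[435.73221977   0.         321.48843611]
 [  0.         435.73221977 243.98276496]
 [  0.           0.           1.        ]] [[-0.02536023 -0.9990083   0.03659609 -0.09555067]
 [-0.985926    0.01894328 -0.16610564  0.63233494]
 [ 0.16524766 -0.04029351 -0.98542866  0.66755738]
 [ 0.          0.          0.          1.        ]]
```

View pics/scene0.png

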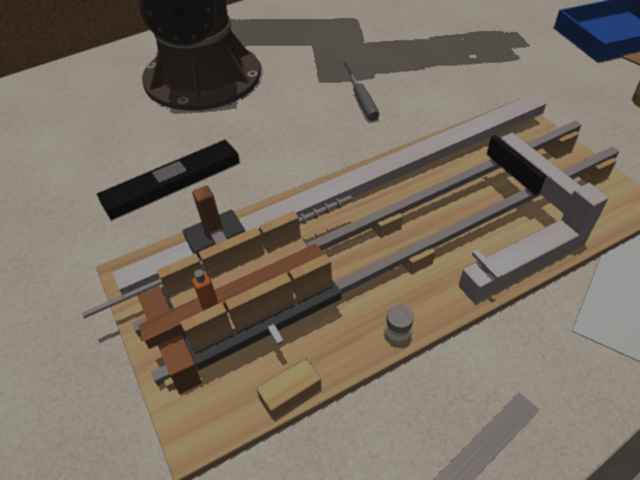

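View pics/top0.png

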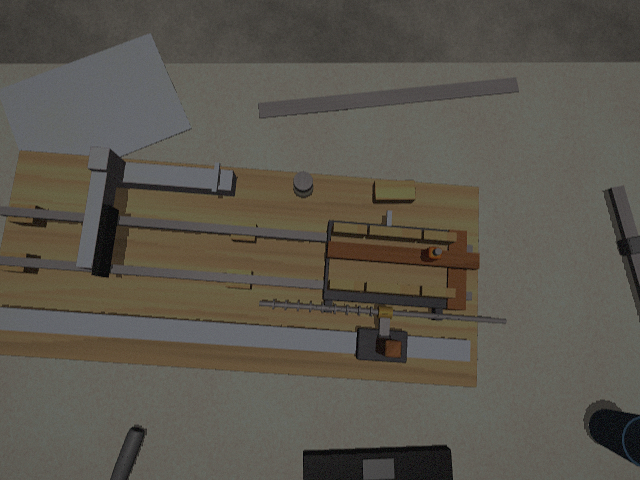

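The scene view shows the post top at about (203,190), the pointer tip at (279,340) and the tongue near (480,258). In the top view they are at (393,348), (389,212) and (218,165). The jar is at (303,184) in the top view. I'll zoom in before measuring.

Run:
```python
import cv2,numpy as np
t=np.load("top0.npz")["frame"][:,:,::-1];s=np.load("scene0.npz")["frame"][:,:,::-1]
c=lambda im,u,v,w=66,h=50:cv2.convertScaleAbs(cv2.resize(im[v:v+h,u:u+w],None,fx=6,fy=6,interpolation=cv2.INTER_NEAREST),alpha=1.5)
a=np.vstack([np.hstack([c(t,190,150),c(t,355,320)]),np.hstack([c(s,450,235),c(s,172,180)])])
b=np.vstack([np.hstack([c(t,355,200),c(s,245,310)])])
cv2.imwrite("pics/crA.png",a);cv2.imwrite("pics/crB.png",b)
```

```text
(no output)
```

View pics/crA.png

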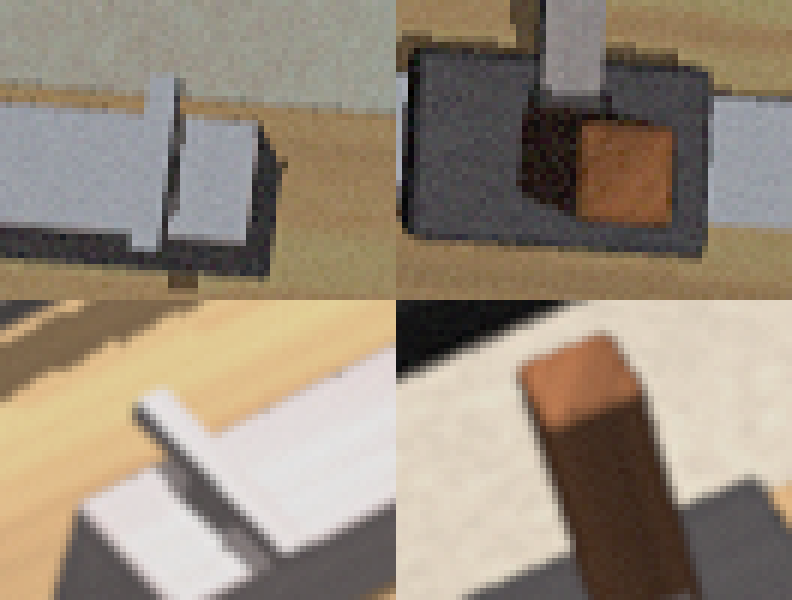

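View pics/crB.png

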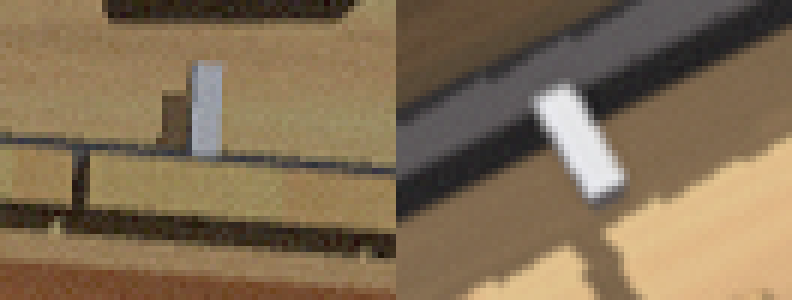

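In the crops, the tongue tip's edge centre is at top (213.6,191.2) and scene (474.8,250.7). The post top is at top (392.7,348.2) and scene (202.2,193.2), and the pointer tip is at top (389.2,209.8) and scene (279.5,341.2). Next I'll triangulate these and fit the rail direction.

```bash
cat > h.py <<'E'
import numpy as np,cv2
from cell import *
T=dict(np.load("top0.npz"));S=dict(np.load("scene0.npz"))
def tri(a,b):
    P=[d["K"]@d["view"][:3] for d in(T,S)]
    X=cv2.triangulatePoints(P[0],P[1],np.array(a,float).reshape(2,1),np.array(b,float).reshape(2,1))
    X=(X[:3]/X[3]).ravel(); r=P[0]@np.r_[X,1]; return X,r[:2]/r[2]-a
def ray(d,p):
    R,t=d["view"][:3,:3],d["view"][:3,3]
    return -R.T@t, R.T@np.linalg.solve(d["K"],np.r_[p,1])
def onz(d,p,z):
    c,v=ray(d,p); return c+v*(z-c[2])/v[2]
def dep(d,u,v):
    z=d["range_z"][v,u]; R,t=d["view"][:3,:3],d["view"][:3,3]
    return R.T@(np.linalg.solve(d["K"],np.array([u,v,1.]))*z-t)
E
python3 - <<'E'
from h import *
A={}
for n,a,b in[("tongue",(213.6,191.2),(474.8,250.7)),("post",(392.7,348.2),(202.2,193.2)),("ptr",(389.2,209.8),(279.5,341.2))]:
    X,e=tri(a,b);A[n]=X;print(n,X,e,"depth",dep(T,round(a[0]),round(a[1])+(-2 if n=="tongue" else 2)))
hsv=cv2.cvtColor(T["frame"],cv2.COLOR_RGB2HSV)
P=[]
for u in list(range(10,340,5))+list(range(415,465,5)):
    v0=319+31*u/470; vs=np.arange(int(v0)-16,int(v0)+17)
    m=[v for v in vs if hsv[v,u,1]<45 and hsv[v,u,2]>90]
    if len(m)>5:
        P.append(dep(T,u,int(round(np.mean(m))))); 
P=np.array(P);x=np.polyfit(P[:,1],P[:,0],1);z=np.polyfit(P[:,1],P[:,2],1)
print("rail x=f(y)",x,"yaw",-np.arctan(x[0]),"z",z,"resid",np.std(P[:,0]-np.polyval(x,P[:,1])),np.std(P[:,2]-np.polyval(z,P[:,1])),P[[0,-1]])
R=np.array([-x[0]*-1,1,0.03]);d=np.array([x[0],1,z[0]]);d/=np.linalg.norm(d);print("dir",d)
print("ptr->tongue along",(A["tongue"]-A["ptr"])@d,"ptr vs post",(A["ptr"]-A["post"])@d,"lat",A["tongue"]-A["ptr"]-d*((A["tongue"]-A["ptr"])@d))
s=observe();Rt=s["tool_rot"];print("to post tool mm",Rt.T@(A["post"]-s["tcp_pos"])*1000)
E
```

```text
tongue [0.71900719 0.06634147 0.07029935] [-0.36273212 -0.26291968] depth [0.72096014 0.06424243 0.07464496]
post [ 0.46462243 -0.20347515  0.13337846] [-0.48062464 -0.2178543 ] depth [ 0.46189938 -0.20417513  0.1347658 ]
ptr [ 0.68294333 -0.22254813  0.06894185] [-0.07846632 -0.04085316] depth [ 0.67925873 -0.22225015  0.06844961]
rail x=f(y) [0.09634584 0.48332044] yaw -0.09604937802287596 z [0.03198143 0.04822084] resid 0.0007374991043639255 0.0011540807660006406 [[ 0.51839843  0.37782233  0.0620223 ]
 [ 0.45124089 -0.33452124  0.03715215]]
dir [0.09585321 0.99488682 0.0318179 ]
ptr->tongue along 0.29091249357349597 ptr vs post -9.89441023975142e-05 lat [ 0.00817896 -0.0005354  -0.00789872]
to post tool mm [-507.20343739 -634.29783712   60.62195093]
```

```bash
cat >> h.py <<'E'
d=np.array([0.09585321,0.99488682,0.0318]);d/=np.linalg.norm(d)
n=np.array([0,0,1.])-d*d[2];n/=np.linalg.norm(n)
RT=np.c_[np.cross(d,-n),d,-n]      # tool target: y uphill, z down the post
POST=np.array([.4640,-.2037,.1335]) # post top centre
TONGUE=np.array([.719,.0663,.0725])
from scipy.spatial.transform import Rotation as Ro
def delta(p,R=RT):
    s=observe();Rt=s["tool_rot"]
    return np.round(np.r_[Rt.T@(np.asarray(p)-s["tcp_pos"])*1000,np.degrees(Ro.from_matrix(Rt.T@R).as_rotvec())],1)
E
python3 - <<'E'
from h import *
import cell
print([x for x in dir(cell) if not x.startswith('__')]); o=getattr(cell,"grip_point_offset",None);print(o)
G=POST-n*.016; print(G)
for p in[(.34,.40,.195),(.44,.2,.195),(.46,0,.195),G+n*.06]:print(p,delta(p))
E
```

```text
['MotionError', 'get_image', 'grip_point_offset', 'observe', 'sign_off']
-0.0188
[ 0.46404879 -0.20319354  0.11750809]
(0.34, 0.4, 0.195) [-160.5 -124.9   -1.5   -1.9    0.3  -17.1]
(0.44, 0.2, 0.195) [-3.296e+02 -2.712e+02 -1.300e+00 -1.900e+00  3.000e-01 -1.710e+01]
(0.46, 0, 0.195) [-4.248e+02 -4.482e+02 -1.200e+00 -1.900e+00  3.000e-01 -1.710e+01]
[ 0.46386581 -0.20509275  0.17747775] [-5.071e+02 -6.361e+02  1.650e+01 -1.900e+00  3.000e-01 -1.710e+01]
```

Call:
send_rows(deltas=[[-53,-42,0,-0.6,0.1,-6,1],[-107,-84,0,-1.2,0.2,-12,1],[-160,-125,0,-1.9,0.3,-17.1,1],[-217,-174,0,-1.9,0.3,-17.1,1],[-273,-222,0,-1.9,0.3,-17.1,1],[-330,-271,0,-1.9,0.3,-17.1,1],[-362,-330,0,-1.9,0.3,-17.1,1],[-393,-389,0,-1.9,0.3,-17.1,1],[-425,-448,0,-1.9,0.3,-17.1,1],[-452,-511,8,-1.9,0.3,-17.1,1]])

```text
time: 1.35
tcp_pos: [0.4565, -0.0014, 0.1902]
tool_rot: [[-0.995, 0.095, 0.004], [0.095, 0.995, 0.033], [-0.0, 0.034, -0.999]]
contact_force: [0.8, 1.3, -0.0]
finger_gap: 0.0952
gripper_force: 0.0
```

Run:
```python
from h import *
s=observe();print(s["time"],s["tcp_pos"],s["dq"])
print(delta(POST-n*.016+n*.045),delta(POST-n*.016-n*.0188))
```

```text
1.35 [ 0.45645617 -0.00140515  0.19019293] [-1.0947915   0.06307224  0.01418137 -0.00154301 -0.03945421 -1.08929432]
[-2.670e+01 -2.024e+02  2.090e+01  1.000e-01  0.000e+00  0.000e+00] [-2.670e+01 -2.025e+02  8.470e+01  1.000e-01  0.000e+00  0.000e+00]
```

Call:
send_rows(deltas=[[-10,-60,8,0,0,0,1],[-20,-125,8,0,0,0,1],[-20,-125,8,0,0,0,1],[-20,-125,8,0,0,0,1]])

```text
time: 1.85
tcp_pos: [0.4641, -0.1252, 0.1777]
tool_rot: [[-0.995, 0.096, 0.002], [0.096, 0.995, 0.034], [0.001, 0.034, -0.999]]
contact_force: [-0.0, 0.1, 0.6]
finger_gap: 0.095
gripper_force: 0.0
```

Run:
```python
from h import *
s=observe();print(s["time"],s["tcp_pos"],s["dq"].round(3))
print(delta(POST-n*.016+n*.045),delta(POST-n*.016-n*.0188))
r=get_image("wrist");cv2.imwrite("pics/w.png",r["frame"][:,:,::-1]);np.savez("w.npz",**r)
h=np.linalg.inv(r["hand_eye"])
p=h@np.r_[s["tool_rot"].T@(POST-s["tcp_pos"]),1];q=r["K"]@p[:3];print("post expected px",q[:2]/q[2])
m=cv2.inRange(cv2.cvtColor(r["frame"],cv2.COLOR_RGB2HSV),(3,90,80),(18,255,255))
k,l,st,c=cv2.connectedComponentsWithStats(m)
print([(st[i].tolist(),c[i].round(1).tolist()) for i in range(1,k) if st[i,4]>300])
```

```text
1.85 [ 0.46406208 -0.12521792  0.17766123] [ 0.035 -0.011  0.007  0.    -0.     0.003]
[ -7.5 -79.5  12.5   0.1  -0.1  -0. ] [ -7.6 -79.7  76.3   0.1  -0.1  -0. ]
post expected px [209.56033284 260.40738917]
[([70, 167, 570, 42, 20634], [381.9, 185.9]), ([77, 201, 44, 31, 328], [90.6, 209.2]), ([243, 247, 351, 35, 5330], [355.1, 260.5]), ([88, 248, 136, 34, 1814], [176.5, 261.2]), ([91, 270, 59, 8, 331], [118.6, 273.0]), ([439, 284, 201, 19, 2433], [545.1, 292.5]), ([335, 290, 66, 10, 500], [366.5, 294.9]), ([221, 315, 111, 17, 1535], [277.2, 323.3]), ([336, 318, 74, 8, 460], [374.8, 321.3]), ([184, 375, 263, 27, 4991], [299.7, 387.7])]
```

View pics/w.png

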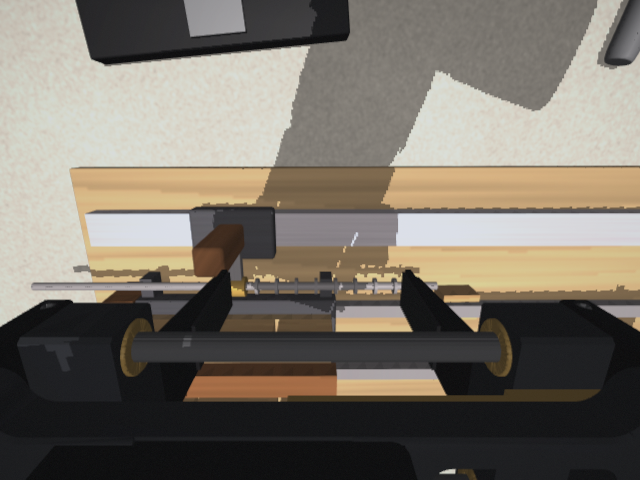

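The wrist view shows the post top at about (210,262), against a predicted (210,260), so the measured post position holds. I'll go over it and then down.

Call:
send_rows(deltas=[[-4,-50,8,0,0,0,1],[-7.5,-79,10,0,0,0,1],[-7.5,-79,10,0,0,0,1],[-7.5,-79,45,0,0,0,1],[-7.5,-79,76,0,0,0,1],[-7.5,-79,76,0,0,0,1]])

```text
time: 2.65
tcp_pos: [0.4639, -0.1999, 0.0983]
tool_rot: [[-0.996, 0.093, -0.0], [0.093, 0.995, 0.035], [0.004, 0.035, -0.999]]
contact_force: [0.8, 0.1, -0.2]
finger_gap: 0.0954
gripper_force: 0.0
```

Run:
```python
from h import *
s=observe();print(s["time"],s["tcp_pos"],s["dq"].round(3),s["contact_force"])
print(delta(POST-n*.016-n*.0188))
```

```text
2.65 [ 0.46390155 -0.19987344  0.09827259] [-0.009 -0.04  -0.046 -0.004  0.039 -0.002] [ 0.75009521  0.12566896 -0.16949938]
[-0.5 -2.7 -0.5  0.2 -0.2  0.2]
```

Call:
send_rows(deltas=[[0,-2.5,0,0,0,0,0],[0,-2.5,0,0,0,0,0],[0,-2.5,0,0,0,0,0],[0,-2.5,0,0,0,0,0],[0,-2.5,0,0,0,0,0],[0,-2.5,0,0,0,0,0]])

```text
time: 3.4
tcp_pos: [0.4643, -0.2046, 0.0993]
tool_rot: [[-0.995, 0.095, 0.003], [0.095, 0.995, 0.033], [0.0, 0.034, -0.999]]
contact_force: [0.2, -0.9, -0.2]
finger_gap: 0.0405
gripper_force: 0.0
```

Run:
```python
from h import *
s=observe();print(s["time"],s["tcp_pos"],s["dq"].round(3),s["contact_force"],s["finger_gap"],s["gripper_force"])
for nme in("top","scene"):
    r=get_image(nme);cv2.imwrite(f"pics/{nme}1.png",r["frame"][:,:,::-1]);np.savez(nme+"1.npz",**r)
```

```text
3.4 [ 0.46431999 -0.2046403   0.09925957] [-0.     0.002  0.    -0.001 -0.    -0.   ] [ 0.19505399 -0.87050955 -0.22657833] 0.04049460815686881 0.0
```

View pics/scene1.png

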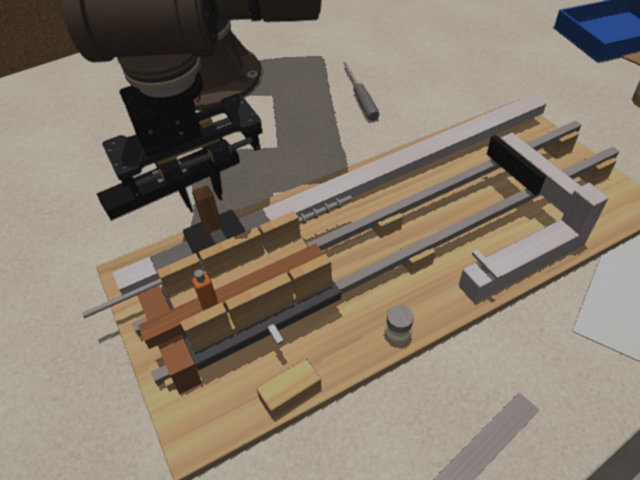

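View pics/top1.png

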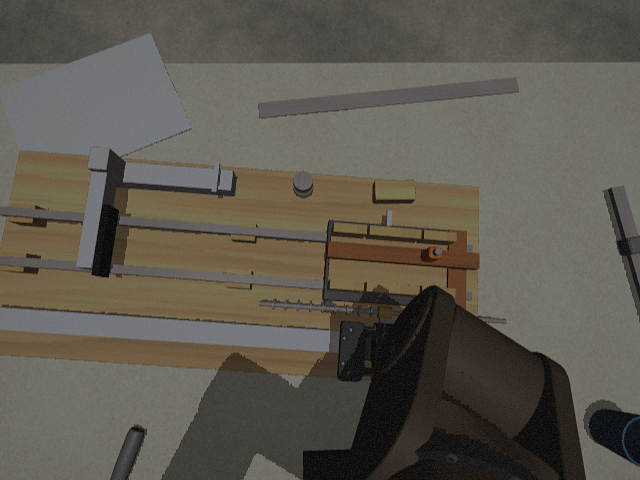

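Both views show the pointer clear of the arm, at (279,340) in the scene view and (389,212) in the top view. I'll finish closing the fingers and write the pointer tracker.

Call:
send_rows(deltas=[[0,0,0,0,0,0,0],[0,0,0,0,0,0,0],[0,0,0,0,0,0,0],[0,0,0,0,0,0,0]])

```text
time: 4.0
tcp_pos: [0.4643, -0.2045, 0.0992]
tool_rot: [[-0.995, 0.095, 0.003], [0.095, 0.995, 0.034], [0.0, 0.034, -0.999]]
contact_force: [-0.2, 2.0, 0.3]
finger_gap: 0.0238
gripper_force: 30.0
```

```bash
cat >> h.py <<'E'
e=np.cross(d,n); PTR=np.array([.683,-.2225,.069])
def track(img):
    s=np.arange(-.02,.42,.0005); acc=np.zeros(len(s))
    hsv=cv2.cvtColor(img["frame"],cv2.COLOR_RGB2HSV).astype(np.float32)
    for l in(.005,.008,.011,.014):
        X=PTR-e*l+s[:,None]*d
        c=X@img["view"][:3,:3].T+img["view"][:3,3]; q=c@img["K"].T; q=(q[:,:2]/q[:,2:]).astype(np.float32)
        h=cv2.remap(hsv,q[:,:1].copy(),q[:,1:].copy(),cv2.INTER_LINEAR)[:,0]
        acc+=((h[:,1]<60)&(h[:,2]>90))/4
    k,L,st,_=cv2.connectedComponentsWithStats((acc>=.5).astype(np.uint8)[None])
    o=[(round(float(s[L[0]==i].mean())*1000,1),int(st[i,4])/2) for i in range(1,k) if 8<=st[i,4]<=40]
    return o
E
python3 - <<'E'
from h import *
s=observe();print(s["time"],s["tcp_pos"],s["contact_force"],s["finger_gap"],s["gripper_force"])
for n_ in("top0","scene0","top1","scene1"):print(n_,track(dict(np.load(n_+".npz"))))
print((TONGUE-PTR)@d)
E
```

```text
4.0 [ 0.46430115 -0.2045155   0.09920294] [-0.22272798  1.97318182  0.31005618] 0.023821436616771614 29.999053180217743
top0 [(-0.5, 7.5)]
scene0 [(0.5, 9.5)]
top1 [(0.0, 8.5)]
scene1 [(0.0, 10.5)]
0.29088549462051494
```

Call:
send_rows(deltas=[[0,5,0,0,0,0,0],[0,12.5,0,0,0,0,0],[0,20,0,0,0,0,0],[0,27.5,0,0,0,0,0],[0,35,0,0,0,0,0],[0,42.5,0,0,0,0,0],[0,50,0,0,0,0,0],[0,57.5,0,0,0,0,0],[0,65,0,0,0,0,0],[0,72.5,0,0,0,0,0]])

```text
time: 5.25
tcp_pos: [0.4713, -0.132, 0.1015]
tool_rot: [[-0.995, 0.095, 0.003], [0.095, 0.995, 0.033], [0.0, 0.034, -0.999]]
contact_force: [3.6, -4.0, -14.6]
finger_gap: 0.0235
gripper_force: 30.0
```

```bash
cat > ob.py <<'E'
from h import *
import sys
H0=np.array([.46430,-.20452,.09920])
s=observe();h=(s["tcp_pos"]-H0)@d*1000
print("t",round(s["time"],3),"h",round(h,1),"F",s["contact_force"].round(1),"off",(RT.T@(s["tcp_pos"]-H0)*1000).round(1)[[0,2]],"gap",round(s["finger_gap"],4))
S_=[track(get_image(c)) for c in(sys.argv[1:] or["top"])]
print(S_)
try: open("log.txt","a").write(f"{s['time']:.3f} {h:.1f} {np.mean([o[0][0] for o in S_]):.1f}\n")
except Exception as x: print(x)
E
python3 ob.py
```

```text
t 5.25 h 72.9 F [  3.6  -4.  -14.6] off [-0.   0.1] gap 0.0235
[[(-0.2, 8.0)]]
```

Call:
send_rows(deltas=[[0,7.5,0.3,0,0,0,0],[0,15,0.3,0,0,0,0],[0,22.5,0.4,0,0,0,0],[0,30,0.4,0,0,0,0],[0,37.5,0.5,0,0,0,0]])

```text
time: 5.92
tcp_pos: [0.4749, -0.0947, 0.1025]
tool_rot: [[-0.995, 0.095, 0.003], [0.095, 0.995, 0.033], [-0.0, 0.033, -0.999]]
contact_force: [3.0, -4.3, -10.7]
finger_gap: 0.0235
gripper_force: 30.0
```

```bash
python3 ob.py
```

```text
t 5.925 h 110.4 F [  3.   -4.3 -10.7] off [-0.1  0.2] gap 0.0235
[[(-0.2, 8.0)]]
```

Call:
send_rows(deltas=[[0,7.5,0.3,0,0,0,0],[0,15,0.3,0,0,0,0],[0,22.5,0.4,0,0,0,0],[0,30,0.4,0,0,0,0],[0,37.5,0.5,0,0,0,0]])

```text
time: 6.6
tcp_pos: [0.4786, -0.0574, 0.1036]
tool_rot: [[-0.995, 0.095, 0.004], [0.095, 0.995, 0.033], [-0.001, 0.033, -0.999]]
contact_force: [0.7, -5.6, 5.3]
finger_gap: 0.024
gripper_force: 30.0
```

```bash
python3 ob.py
```

```text
t 6.6 h 147.9 F [ 0.7 -5.6  5.3] off [-0.1  0.3] gap 0.024
[[(0.5, 7.5)]]
```

Call:
send_rows(deltas=[[0,7.5,0,0,0,0,0],[0,15,0,0,0,0,0],[0,22.5,0,0,0,0,0]])

```text
time: 7.02
tcp_pos: [0.4808, -0.0352, 0.1043]
tool_rot: [[-0.995, 0.095, 0.004], [0.095, 0.995, 0.033], [-0.001, 0.033, -0.999]]
contact_force: [1.3, -6.0, 5.0]
finger_gap: 0.0235
gripper_force: 30.0
```

```bash
python3 ob.py top scene
```

```text
t 7.025 h 170.1 F [ 1.3 -6.   5. ] off [-0.1  0.3] gap 0.0235
[[(8.5, 8.5)], [(11.0, 10.5)]]
```

Call:
send_rows(deltas=[[0,7.5,0,0,0,0,0],[0,15,0,0,0,0,0],[0,22.5,0,0,0,0,0]])

```text
time: 7.5
tcp_pos: [0.4829, -0.013, 0.1049]
tool_rot: [[-0.995, 0.095, 0.004], [0.095, 0.995, 0.033], [-0.001, 0.033, -0.999]]
contact_force: [3.1, -5.3, 4.8]
finger_gap: 0.0239
gripper_force: 30.0
```

```bash
sed -i '$d' log.txt; echo "7.025 170.1 8.5">>log.txt; python3 ob.py
```

```text
t 7.5 h 192.5 F [ 3.1 -5.3  4.8] off [-0.2  0.4] gap 0.0239
[[(32.0, 8.5)]]
```

```bash
cat log.txt
cat > fit.py <<'E'
import numpy as np
from scipy.optimize import least_squares
L=np.loadtxt("log.txt")
def knots(hold=.05):
    t=[4.0];h=[0.]
    for r in L: t+=[r[0],r[0]+(.1 if abs(r[0]-7.025)<.01 else hold)];h+=[r[1]]*2
    return np.array(t),np.array(h)
dt=.005
def sim(m,h0,tk,hk,tend,off=0,s=0.,v=0.,t0=4.0):
    N=int(round((tend-t0)/dt));out=np.zeros((N+1,3))
    t=t0+np.arange(N+1)*dt;H=np.interp(t,tk,hk);out[0]=t0,s,v
    for i in range(N):
        a=(10*(H[i]-h0-s)-.3*v)/m
        v+=a*dt;s+=v*dt
        if s<0:s=0;v=max(v,0)
        out[i+1]=t[i+1],s,v
    return out
def fit(guess=(3.6,125)):
    tk,hk=knots()
    f=lambda p:[*(np.interp(L[:,0],*sim(p[0],p[1],tk,hk,L[-1,0]+.01)[:,:2].T)-L[:,2]),(p[0]-3.0)/5]
    r=least_squares(f,guess,diff_step=.003);return r.x,np.array(f(r.x)).round(1),sim(*r.x,tk,hk,L[-1,0])[-1]
if __name__=="__main__":print(fit())
E
python3 fit.py
```

```text
5.250 72.9 -0.2
5.925 110.4 -0.2
6.600 147.9 0.5
7.025 170.1 8.5
7.500 192.5 32.0
(array([  3.91794775, 129.86821265]), array([ 0.2,  0.2,  0.2, -0.1,  0. ,  0.2]), array([ 7.5       , 32.03495716, 67.07309426]))
```

```bash
cat > plan.py <<'E'
from fit import *
import sys
N=int(sys.argv[1]);TGT=float(sys.argv[2]);C=int(sys.argv[3]);v0=float(sys.argv[4])  # rows, target, rows per call, last mm/row
(m,h0),res,_=fit();print("m,h0",m.round(2),h0.round(1),"res",res[-7:])
if len(sys.argv)>5:h0=float(sys.argv[5])
tk0,hk0=knots();h=hk0[-1];t0=tk0[-1]
tt,s,v=sim(m,h0,tk0,hk0,t0)[-1]
tk=[t0]
idx=[0]
for i in range(N):
    tk.append(tk[-1]+.125);idx.append(i+1)
    if (i+1)%C==0: tk.append(tk[-1]+.05);idx.append(i+1)
tk=np.array(tk);idx=np.array(idx)
def end(x):
    H=h+np.r_[0,np.cumsum(x)];o=sim(m,h0,tk,H[idx],tk[-1],s=s,v=v,t0=t0);return o,H
f0=end(np.zeros(N))[0][-1,1:]
A=np.array([end(np.eye(N)[i]*50)[0][-1,1:]-f0 for i in range(N)]).T/50
A=np.vstack([A,np.ones(N)]);b=np.r_[np.array([TGT,0])-f0,TGT+h0-h]
D=np.eye(N+1,N)-np.eye(N+1,N,-1); c=np.zeros(N+1);c[0]=v0      # accelerations D x - c
KKT=np.block([[D.T@D,A.T],[A,np.zeros((3,3))]]);x=np.linalg.solve(KKT,np.r_[D.T@c,b])[:N]
o,H=end(x);lag=np.interp(o[:,0],tk,H[idx])-o[:,1]
print("state t,s,v,h",t0,s.round(1),v.round(1),h,"end",o[-1].round(1),"hend",H[-1].round(1),"max s",o[:,1].max().round(1),"max lag",lag.max().round(1))
print("cum first 10:",(np.cumsum(x)[:10]).round(1),"v",x.round(1))
print("pred at call end s:",np.interp(tk[C],o[:,0],o[:,1]).round(1))
E
python3 plan.py 32 291 6 7.5;python3 plan.py 40 291 6 7.5
```

```text
m,h0 3.92 129.9 res [ 0.2  0.2  0.2 -0.1  0.   0.2]
state t,s,v,h 7.55 35.5 70.5 192.5 end [ 11.8 291.   -0. ] hend 420.9 max s 291.0 max lag 157.0
cum first 10: [ 8.1 16.7 25.8 35.3 45.2 55.4 65.9 76.5 87.1 97.7] v [ 8.1  8.6  9.1  9.5  9.9 10.2 10.4 10.6 10.6 10.6 10.5 10.3 10.   9.7
  9.3  8.9  8.4  7.9  7.3  6.8  6.3  5.7  5.2  4.7  4.2  3.7  3.2  2.7
  2.2  1.7  1.2  0.6]
pred at call end s: 103.8
m,h0 3.92 129.9 res [ 0.2  0.2  0.2 -0.1  0.   0.2]
state t,s,v,h 7.55 35.5 70.5 192.5 end [ 12.8 291.    0. ] hend 420.9 max s 291.0 max lag 157.0
cum first 10: [ 7.7 15.5 23.7 32.1 40.8 49.8 59.  68.6 78.3 88.2] v [ 7.7  7.9  8.1  8.4  8.7  9.   9.3  9.5  9.7  9.9 10.  10.   9.9  9.7
  9.4  9.1  8.7  8.2  7.6  7.   6.4  5.8  5.2  4.6  4.   3.5  3.   2.6
  2.2  2.   1.7  1.6  1.4  1.3  1.2  1.1  1.   0.9  0.7  0.4]
pred at call end s: 102.9
```

Call:
send_rows(deltas=[[0,7.5,0,0,0,0,0],[0,15.5,0,0,0,0,0],[0,23.5,0,0,0,0,0],[0,32,0,0,0,0,0],[0,41,0,0,0,0,0],[0,50,0,0,0,0,0]])

```text
time: 8.3
tcp_pos: [0.4877, 0.0367, 0.1065]
tool_rot: [[-0.995, 0.095, 0.004], [0.095, 0.995, 0.033], [-0.001, 0.033, -0.999]]
contact_force: [3.4, -4.9, 2.7]
finger_gap: 0.0235
gripper_force: 30.0
```

```bash
python3 ob.py; python3 plan.py 34 291 6 9
```

```text
t 8.3 h 242.5 F [ 3.4 -4.9  2.7] off [-0.2  0.4] gap 0.0235
[[(101.8, 9.0)]]
m,h0 4.35 128.0 res [ 0.2  0.2  0.3  0.1 -0.3  0.1  0.3]
state t,s,v,h 8.350000000000001 107.1 104.9 242.5 end [ 12.8 291.   -0. ] hend 419.0 max s 291.0 max lag 135.4
cum first 10: [ 9.2 18.7 28.3 38.  47.8 57.6 67.3 76.8 86.2 95.2] v [9.2 9.4 9.6 9.7 9.8 9.8 9.7 9.6 9.3 9.  8.7 8.2 7.7 7.2 6.6 6.  5.4 4.8
 4.2 3.7 3.2 2.7 2.3 1.9 1.6 1.4 1.2 1.  0.9 0.8 0.7 0.5 0.4 0.2]
pred at call end s: 183.8
```

Call:
send_rows(deltas=[[0,9,0,0,0,0,0],[0,18.5,0,0,0,0,0],[0,28.5,0,0,0,0,0],[0,38,0,0,0,0,0],[0,48,0,0,0,0,0],[0,57.5,0,0,0,0,0]])

```text
time: 9.1
tcp_pos: [0.4933, 0.0938, 0.1082]
tool_rot: [[-0.995, 0.095, 0.004], [0.095, 0.995, 0.033], [-0.0, 0.033, -0.999]]
contact_force: [4.0, -3.9, 0.5]
finger_gap: 0.0237
gripper_force: 30.0
```

```bash
python3 ob.py; python3 plan.py 28 291 6 9.7
```

```text
t 9.1 h 299.9 F [ 4.  -3.9  0.5] off [-0.2  0.5] gap 0.0237
[[(183.0, 8.5)]]
m,h0 4.14 129.2 res [ 0.2  0.2 -0.2 -0.5  0.2  0.2  0.2]
state t,s,v,h 9.15 187.8 90.0 299.9 end [ 12.8 291.    0. ] hend 420.2 max s 291.0 max lag 129.2
cum first 10: [ 9.7 19.4 28.9 38.1 46.9 55.3 63.1 70.4 77.  82.9] v [9.7 9.7 9.5 9.2 8.8 8.4 7.8 7.2 6.6 6.  5.3 4.7 4.  3.5 3.  2.5 2.1 1.8
 1.6 1.4 1.3 1.2 1.1 1.  1.  0.8 0.6 0.4]
pred at call end s: 241.3
```

Call:
send_rows(deltas=[[0,9.5,0,0,0,0,0],[0,19.5,0,0,0,0,0],[0,29,0,0,0,0,0],[0,38,0,0,0,0,0],[0,47,0,0,0,0,0],[0,55.5,0,0,0,0,0]])

```text
time: 9.9
tcp_pos: [0.4986, 0.1489, 0.1099]
tool_rot: [[-0.995, 0.095, 0.004], [0.095, 0.995, 0.033], [-0.0, 0.033, -0.999]]
contact_force: [5.4, -4.2, -1.4]
finger_gap: 0.0234
gripper_force: 30.0
```

```bash
python3 ob.py; python3 plan.py 22 291 6 8.4
```

```text
t 9.9 h 355.3 F [ 5.4 -4.2 -1.4] off [-0.3  0.6] gap 0.0234
[[(244.5, 8.5)]]
m,h0 4.38 128.1 res [ 0.3  0.1 -0.5 -0.3  0.8 -0.2  0.3]
state t,s,v,h 9.950000000000001 247.1 54.0 355.3 end [ 12.8 291.   -0. ] hend 419.1 max s 291.0 max lag 128.1
cum first 10: [ 7.8 14.9 21.4 27.2 32.5 37.2 41.3 44.9 48.1 50.8] v [7.8 7.1 6.5 5.9 5.3 4.7 4.1 3.6 3.1 2.7 2.3 2.  1.7 1.5 1.2 1.1 0.9 0.7
 0.6 0.5 0.3 0.2]
pred at call end s: 275.7
```

Call:
send_rows(deltas=[[0,8,0,0,0,0,0],[0,15,0,0,0,0,0],[0,21.5,0,0,0,0,0],[0,27,0,0,0,0,0],[0,32.5,0,0,0,0,0],[0,37,0,0,0,0,0]])

```text
time: 10.7
tcp_pos: [0.5022, 0.1856, 0.111]
tool_rot: [[-0.995, 0.095, 0.004], [0.095, 0.995, 0.033], [-0.0, 0.033, -0.999]]
contact_force: [7.0, -4.2, -2.7]
finger_gap: 0.024
gripper_force: 30.0
```

```bash
python3 ob.py; python3 plan.py 18 291 6 4.5
```

```text
t 10.7 h 392.1 F [ 7.  -4.2 -2.7] off [-0.3  0.7] gap 0.024
[[(277.0, 8.5)]]
m,h0 4.46 127.7 res [ 0.1 -0.5 -0.5  0.9  0.9 -0.8  0.3]
state t,s,v,h 10.75 277.3 21.0 392.1 end [ 13.2 291.   -0. ] hend 418.7 max s 291.0 max lag 127.7
cum first 10: [ 4.2  8.1 11.6 14.5 17.  18.9 20.4 21.6 22.4 23. ] v [4.2 3.9 3.4 2.9 2.4 2.  1.5 1.1 0.8 0.6 0.5 0.4 0.4 0.5 0.5 0.5 0.5 0.3]
pred at call end s: 286.8
```

Call:
send_rows(deltas=[[0,4,0,0,0,0,0],[-0.1,8,0,0,0,0,0],[-0.2,11.5,0,0,0,0,0],[-0.3,14.5,0,0,0,0,0],[-0.3,17,0,0,0,0,0],[-0.3,19,0,0,0,0,0]])

```text
time: 11.5
tcp_pos: [0.504, 0.2043, 0.1115]
tool_rot: [[-0.995, 0.095, 0.003], [0.095, 0.995, 0.033], [0.0, 0.033, -0.999]]
contact_force: [5.2, -4.5, -1.7]
finger_gap: 0.0237
gripper_force: 30.0
```

```bash
python3 ob.py; python3 plan.py 16 291 6 2
python3 - <<'E'
from h import *
r=get_image("top");np.savez("top2.npz",**r)
r2=get_image("scene");np.savez("scene2.npz",**r2)
a=cv2.resize(r["frame"][150:225,180:250],None,fx=6,fy=6,interpolation=cv2.INTER_NEAREST);b=cv2.resize(r2["frame"][215:290,435:496],None,fx=6,fy=6,interpolation=cv2.INTER_NEAREST)
cv2.imwrite("pics/g2.png",cv2.convertScaleAbs(np.hstack([a,b])[:,:,::-1],alpha=1.4));print(track(r),track(r2))
E
```

```text
t 11.5 h 411.0 F [ 5.2 -4.5 -1.7] off [-0.3  0.7] gap 0.0237
[[(288.5, 7.5)]]
m,h0 4.5 127.4 res [-0.3 -0.3  1.2  1.5 -0.  -1.9  0.3]
state t,s,v,h 11.55 286.9 4.7 411.0 end [ 13.6 291.   -0. ] hend 418.4 max s 291.0 max lag 127.4
cum first 10: [1.7 3.  3.9 4.6 5.1 5.3 5.4 5.5 5.5 5.6] v [1.7 1.3 1.  0.7 0.4 0.2 0.1 0.1 0.  0.1 0.2 0.3 0.3 0.4 0.4 0.2]
pred at call end s: 289.4
[(288.8, 8.0)] [(288.8, 10.0)]
```

View pics/g2.png

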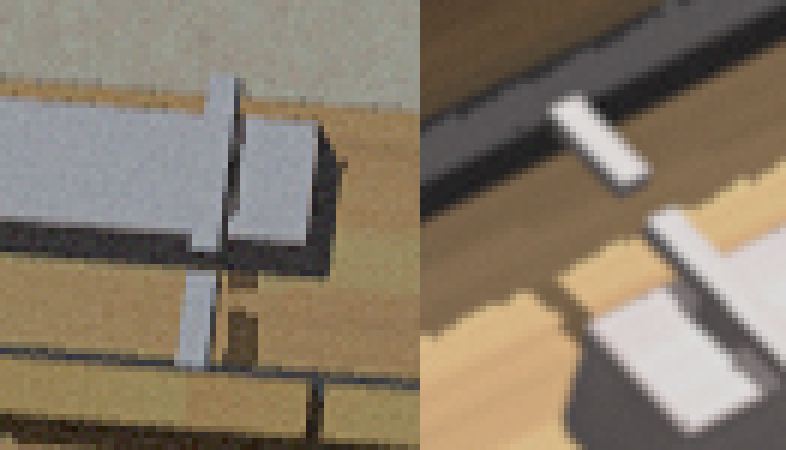

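The crops show the pointer tip about level with the tongue: top crop centres are (202,270) and (204,247), within about 1 mm. The sled is slow, so I'll bring the handle up to its equilibrium position (h ≈ 418).

Call:
send_rows(deltas=[[0,3,0,0,0,0,0],[0,5.5,0,0,0,0,0],[0,7,0,0,0,0,0],[0,7,0,0,0,0,0]])

```text
time: 12.15
tcp_pos: [0.5046, 0.2114, 0.1118]
tool_rot: [[-0.995, 0.095, 0.003], [0.095, 0.995, 0.033], [0.0, 0.033, -0.999]]
contact_force: [5.8, -3.0, -3.4]
finger_gap: 0.0236
gripper_force: 30.0
```

```bash
python3 ob.py top scene
python3 - <<'E'
from h import *
for f,ps in(("top2.npz",[(214,190),(213,197),(213,199),(213,203)]),):
    r=dict(np.load(f))
    for p in ps:X=dep(r,*p);print(p,X.round(4),((X-PTR)@d*1000).round(1),((X-PTR)@n*1000).round(1))
E
```

```text
t 12.15 h 418.1 F [ 5.8 -3.  -3.4] off [-0.3  0.7] gap 0.0236
[[(289.8, 8.0)], [(289.8, 10.0)]]
(214, 190) [0.7212 0.0656 0.0682] 290.2 -10.0
(213, 197) [0.707  0.0652 0.0765] 288.8 -1.6
(213, 199) [0.7031 0.0648 0.0783] 288.1 0.1
(213, 203) [0.6968 0.065  0.077 ] 287.6 -1.1
```

Call:
send_rows(deltas=[[0,0,0,0,0,0,0],[0,0,0,0,0,0,0],[0,0,0,0,0,0,0],[0,0,0,0,0,0,0]])

```text
time: 12.75
tcp_pos: [0.5047, 0.2114, 0.1118]
tool_rot: [[-0.995, 0.095, 0.003], [0.095, 0.995, 0.033], [0.0, 0.033, -0.999]]
contact_force: [5.3, -2.9, -3.6]
finger_gap: 0.0236
gripper_force: 30.0
```

```bash
python3 ob.py top scene
```

```text
t 12.75 h 418.1 F [ 5.3 -2.9 -3.6] off [-0.3  0.7] gap 0.0236
[[(289.5, 8.5)], [(289.8, 10.0)]]
```

Call:
send_rows(deltas=[[0,0,0,0,0,0,0],[0,0,0,0,0,0,0],[0,0,0,0,0,0,0],[0,0,0,0,0,0,0],[0,0,0,0,0,0,0],[0,0,0,0,0,0,0],[0,0,0,0,0,0,0],[0,0,0,0,0,0,0]])

```text
time: 13.85
tcp_pos: [0.5047, 0.2114, 0.1118]
tool_rot: [[-0.995, 0.095, 0.003], [0.095, 0.995, 0.033], [0.0, 0.033, -0.999]]
contact_force: [6.0, -2.6, -3.1]
finger_gap: 0.0241
gripper_force: 30.0
```

```bash
python3 ob.py top scene
```

```text
t 13.85 h 418.1 F [ 6.  -2.6 -3.1] off [-0.3  0.7] gap 0.0241
[[(287.8, 8.0)], [(287.8, 10.0)]]
```

Call:
send_rows(deltas=[[0,0,0,0,0,0,0],[0,0,0,0,0,0,0],[0,0,0,0,0,0,0],[0,0,0,0,0,0,0],[0,0,0,0,0,0,0],[0,0,0,0,0,0,0],[0,0,0,0,0,0,0],[0,0,0,0,0,0,0]])

```text
time: 14.95
tcp_pos: [0.5047, 0.2114, 0.1118]
tool_rot: [[-0.995, 0.095, 0.003], [0.095, 0.995, 0.033], [0.0, 0.033, -0.999]]
contact_force: [6.0, -3.0, -2.2]
finger_gap: 0.024
gripper_force: 30.0
```

```bash
python3 ob.py top scene
```

```text
t 14.95 h 418.0 F [ 6.  -3.  -2.2] off [-0.3  0.7] gap 0.024
[[(288.0, 8.5)], [(287.8, 10.0)]]
```

Call:
send_rows(deltas=[[0,0,0,0,0,0,0],[0,0,0,0,0,0,0],[0,0,0,0,0,0,0],[0,0,0,0,0,0,0],[0,0,0,0,0,0,0],[0,0,0,0,0,0,0],[0,0,0,0,0,0,0],[0,0,0,0,0,0,0],[0,0,0,0,0,0,0],[0,1,0,0,0,0,0]])

```text
time: 16.3
tcp_pos: [0.5048, 0.2122, 0.1118]
tool_rot: [[-0.995, 0.095, 0.003], [0.095, 0.995, 0.033], [0.0, 0.033, -0.999]]
contact_force: [5.4, -4.7, -3.3]
finger_gap: 0.0238
gripper_force: 30.0
```

Call:
send_rows(deltas=[[0,0.5,0,0,0,0,0],[0,0.5,0,0,0,0,0],[0,0.5,0,0,0,0,0],[0,0.5,0,0,0,0,0]])

```text
time: 16.8
tcp_pos: [0.5048, 0.2128, 0.1118]
tool_rot: [[-0.995, 0.095, 0.003], [0.095, 0.995, 0.033], [0.0, 0.033, -0.999]]
contact_force: [5.0, -3.1, -2.8]
finger_gap: 0.024
gripper_force: 30.0
```

```bash
python3 ob.py top scene
```

```text
t 16.8 h 419.4 F [ 5.  -3.1 -2.8] off [-0.3  0.7] gap 0.024
[[(290.0, 7.5)], [(289.8, 10.0)]]
```

Call:
send_rows(deltas=[[0,0,0,0,0,0,0],[0,0,0,0,0,0,0],[0,0,0,0,0,0,0],[0,0,0,0,0,0,0],[0,0,0,0,0,0,0],[0,0,0,0,0,0,0],[0,0,0,0,0,0,0],[0,0,0,0,0,0,0]])

```text
time: 17.9
tcp_pos: [0.5048, 0.2127, 0.1118]
tool_rot: [[-0.995, 0.095, 0.003], [0.095, 0.995, 0.033], [0.0, 0.033, -0.999]]
contact_force: [6.2, -3.4, -2.9]
finger_gap: 0.0239
gripper_force: 30.0
```

```bash
python3 ob.py top scene
```

```text
t 17.9 h 419.4 F [ 6.2 -3.4 -2.9] off [-0.3  0.7] gap 0.0239
[[(291.3, 8.0)], [(291.3, 10.0)]]
```

Call:
send_rows(deltas=[[0,0,0,0,0,0,0],[0,0,0,0,0,0,0],[0,0,0,0,0,0,0],[0,0,0,0,0,0,0],[0,0,0,0,0,0,0],[0,0,0,0,0,0,0],[0,0,0,0,0,0,0],[0,0,0,0,0,0,0]])

```text
time: 19.0
tcp_pos: [0.5048, 0.2128, 0.1118]
tool_rot: [[-0.995, 0.095, 0.003], [0.095, 0.995, 0.033], [0.0, 0.033, -0.999]]
contact_force: [5.3, -3.9, -2.6]
finger_gap: 0.0239
gripper_force: 30.0
```

```bash
python3 ob.py top scene
```

```text
t 19.0 h 419.4 F [ 5.3 -3.9 -2.6] off [-0.3  0.7] gap 0.0239
[[(290.5, 8.5)], [(289.8, 10.0)]]
```

Call:
send_rows(deltas=[[0,0,0,0,0,0,0],[0,0,0,0,0,0,0],[0,0,0,0,0,0,0],[0,0,0,0,0,0,0],[0,0,0,0,0,0,0],[0,0,0,0,0,0,0],[0,0,0,0,0,0,0],[0,0,0,0,0,0,0]])

```text
time: 20.1
tcp_pos: [0.5048, 0.2128, 0.1118]
tool_rot: [[-0.995, 0.095, 0.003], [0.095, 0.995, 0.033], [0.0, 0.033, -0.999]]
contact_force: [4.6, -3.6, -2.4]
finger_gap: 0.0236
gripper_force: 30.0
```

```bash
python3 ob.py top scene
```

```text
t 20.1 h 419.4 F [ 4.6 -3.6 -2.4] off [-0.3  0.7] gap 0.0236
[[(289.8, 8.0)], [(289.8, 10.0)]]
```

Call:
send_rows(deltas=[[0,0,0,0,0,0,0],[0,0,0,0,0,0,0],[0,0,0,0,0,0,0],[0,0,0,0,0,0,0],[0,0,0,0,0,0,0],[0,0,0,0,0,0,0],[0,0,0,0,0,0,0],[0,0,0,0,0,0,0],[0,0,0,0,0,0,0],[0,0,0,0,0,0,0]])

```text
time: 21.45
tcp_pos: [0.5048, 0.2128, 0.1118]
tool_rot: [[-0.995, 0.095, 0.003], [0.095, 0.995, 0.033], [0.0, 0.033, -0.999]]
contact_force: [5.5, -3.0, -2.2]
finger_gap: 0.024
gripper_force: 30.0
```

```bash
python3 ob.py top scene
```

```text
t 21.45 h 419.4 F [ 5.5 -3.  -2.2] off [-0.3  0.7] gap 0.024
[[(290.8, 8.0)], [(290.8, 10.0)]]
```

Call:
send_rows(deltas=[[0,0,0,0,0,0,0],[0,0,0,0,0,0,0],[0,0,0,0,0,0,0],[0,0,0,0,0,0,0],[0,0,0,0,0,0,0],[0,0,0,0,0,0,0],[0,0,0,0,0,0,0],[0,0,0,0,0,0,0],[0,0,0,0,0,0,0],[0,0,0,0,0,0,0]])

```text
time: 22.8
tcp_pos: [0.5048, 0.2128, 0.1118]
tool_rot: [[-0.995, 0.095, 0.003], [0.095, 0.995, 0.033], [0.0, 0.033, -0.999]]
contact_force: [6.0, -3.6, -2.9]
finger_gap: 0.0238
gripper_force: 30.0
```

```bash
python3 ob.py top scene
```

```text
t 22.8 h 419.4 F [ 6.  -3.6 -2.9] off [-0.3  0.7] gap 0.0238
[[(290.8, 8.0)], [(290.3, 10.0)]]
```

The sled has held 290–291 mm for over 3 s, swinging less than 1 mm. I'll let go and lift straight up.

Call:
send_rows(deltas=[[0,0,0,0,0,0,0.7],[0,0,0,0,0,0,0.7],[0,0,0,0,0,0,0.7],[0,0,0,0,0,0,0.7],[0,0,0,0,0,0,0.7],[0,0,0,0,0,0,0.7]])

```text
time: 23.65
tcp_pos: [0.5045, 0.2133, 0.1123]
tool_rot: [[-0.995, 0.095, 0.003], [0.095, 0.995, 0.033], [0.0, 0.034, -0.999]]
contact_force: [-0.6, -0.1, 0.9]
finger_gap: 0.0661
gripper_force: 0.0
```

```bash
python3 ob.py top scene
```

```text
t 23.65 h 419.9 F [-0.6 -0.1  0.9] off [0.  0.2] gap 0.0661
[[(288.8, 8.0)], [(288.3, 10.0)]]
```

Call:
send_rows(deltas=[[0,0,-20,0,0,0,0.7],[0,0,-50,0,0,0,0.7],[0,0,-80,0,0,0,0.7],[0,0,-100,0,0,0,0.7],[0,0,-100,0,0,0,0.7],[0,0,-100,0,0,0,0.7]])

```text
time: 24.5
tcp_pos: [0.5039, 0.2098, 0.2114]
tool_rot: [[-0.995, 0.095, 0.002], [0.095, 0.995, 0.033], [0.001, 0.033, -0.999]]
contact_force: [-0.6, -0.0, 0.1]
finger_gap: 0.0668
gripper_force: 0.0
```

```bash
python3 ob.py top scene
python3 - <<'E'
from h import *
r=get_image("scene");cv2.imwrite("pics/fin.png",r["frame"][:,:,::-1])
E
```

```text
t 24.5 h 419.6 F [-0.6 -0.   0.1] off [  0.3 -98.9] gap 0.0668
[[(286.3, 8.0)], [(285.8, 10.0)]]
```

View pics/fin.png

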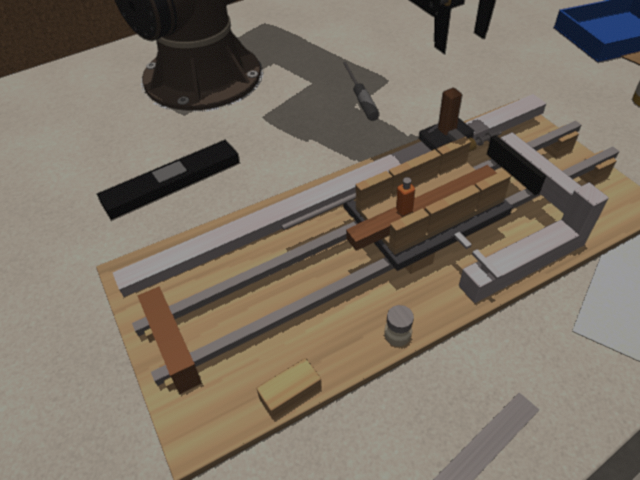

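The scene view shows the handle released, the jar standing at (400,322), and the pointer at about (462,240) beside the tongue. The release nudged the sled about 4 mm, so I'll watch it settle.

Call:
send_rows(deltas=[[0,0,0,0,0,0,0.7],[0,0,0,0,0,0,0.7],[0,0,0,0,0,0,0.7],[0,0,0,0,0,0,0.7],[0,0,0,0,0,0,0.7],[0,0,0,0,0,0,0.7]])

```text
time: 25.4
tcp_pos: [0.5043, 0.2099, 0.2123]
tool_rot: [[-0.995, 0.095, 0.003], [0.095, 0.995, 0.033], [0.0, 0.034, -0.999]]
contact_force: [-0.8, 0.5, 0.1]
finger_gap: 0.0666
gripper_force: 0.0
```

```bash
python3 ob.py top scene
```

```text
t 25.4 h 419.7 F [-0.8  0.5  0.1] off [ -0.  -99.8] gap 0.0666
[[(286.3, 8.0)], [(286.5, 10.5)]]
```

Call:
send_rows(deltas=[[0,0,0,0,0,0,0.7],[0,0,0,0,0,0,0.7],[0,0,0,0,0,0,0.7],[0,0,0,0,0,0,0.7],[0,0,0,0,0,0,0.7],[0,0,0,0,0,0,0.7]])

```text
time: 26.25
tcp_pos: [0.5043, 0.2099, 0.2123]
tool_rot: [[-0.995, 0.095, 0.003], [0.095, 0.995, 0.033], [0.0, 0.034, -0.999]]
contact_force: [0.3, 0.3, 0.8]
finger_gap: 0.067
gripper_force: 0.0
```

```bash
python3 ob.py top scene
python3 - <<'E'
from h import *
# handle post top along-track position by depth, orange-brown mask in both views is not needed: top view depth near predicted spot
r=get_image("top");q=r["K"]@(r["view"][:3]@np.r_[POST+.418*d,1]);u,v=(q[:2]/q[2]).round().astype(int)
P=[dep(r,a,b) for a in range(u-15,u+16) for b in range(v-15,v+16)]
P=np.array([p for p in P if abs((p-POST)@n)<.004]);print(len(P), ((P-POST)@d*1000).mean(),((P-POST)@d*1000).min(),((P-POST)@d*1000).max())
E
```

```text
t 26.25 h 419.7 F [0.3 0.3 0.8] off [ -0.  -99.8] gap 0.067
[[(289.3, 8.0)], [(289.0, 10.5)]]Traceback (most recent call last):
  File "<stdin>", line 5, in <module>
ValueError: operands could not be broadcast together with shapes (0,) (3,)
```

Call:
send_rows(deltas=[[0,0,0,0,0,0,0.7],[0,0,0,0,0,0,0.7],[0,0,0,0,0,0,0.7],[0,0,0,0,0,0,0.7],[0,0,0,0,0,0,0.7],[0,0,0,0,0,0,0.7],[0,0,0,0,0,0,0.7],[0,0,0,0,0,0,0.7],[0,0,0,0,0,0,0.7],[0,0,0,0,0,0,0.7]])

```text
time: 27.65
tcp_pos: [0.5043, 0.2099, 0.2122]
tool_rot: [[-0.995, 0.095, 0.003], [0.095, 0.995, 0.033], [0.0, 0.033, -0.999]]
contact_force: [-0.6, -0.8, -0.1]
finger_gap: 0.0669
gripper_force: 0.0
```

Call:
send_rows(deltas=[[0,0,0,0,0,0,0.7],[0,0,0,0,0,0,0.7],[0,0,0,0,0,0,0.7],[0,0,0,0,0,0,0.7],[0,0,0,0,0,0,0.7],[0,0,0,0,0,0,0.7],[0,0,0,0,0,0,0.7],[0,0,0,0,0,0,0.7],[0,0,0,0,0,0,0.7],[0,0,0,0,0,0,0.7]])

```text
time: 28.9
tcp_pos: [0.5043, 0.2099, 0.2123]
tool_rot: [[-0.995, 0.095, 0.003], [0.095, 0.995, 0.033], [0.0, 0.034, -0.999]]
contact_force: [0.5, -0.5, -0.6]
finger_gap: 0.0667
gripper_force: 0.0
```

Call:
send_rows(deltas=[[0,0,0,0,0,0,0.7],[0,0,0,0,0,0,0.7],[0,0,0,0,0,0,0.7],[0,0,0,0,0,0,0.7],[0,0,0,0,0,0,0.7],[0,0,0,0,0,0,0.7],[0,0,0,0,0,0,0.7],[0,0,0,0,0,0,0.7],[0,0,0,0,0,0,0.7],[0,0,0,0,0,0,0.7]])

```text
time: 30.15
tcp_pos: [0.5043, 0.2099, 0.2123]
tool_rot: [[-0.995, 0.095, 0.003], [0.095, 0.995, 0.033], [0.0, 0.034, -0.999]]
contact_force: [-0.6, -0.0, 1.0]
finger_gap: 0.0667
gripper_force: 0.0
```

Call:
send_rows(deltas=[[0,0,0,0,0,0,0.7],[0,0,0,0,0,0,0.7],[0,0,0,0,0,0,0.7],[0,0,0,0,0,0,0.7],[0,0,0,0,0,0,0.7],[0,0,0,0,0,0,0.7],[0,0,0,0,0,0,0.7],[0,0,0,0,0,0,0.7],[0,0,0,0,0,0,0.7],[0,0,0,0,0,0,0.7]])

```text
time: 31.4
tcp_pos: [0.5043, 0.2099, 0.2123]
tool_rot: [[-0.995, 0.095, 0.003], [0.095, 0.995, 0.033], [0.0, 0.034, -0.999]]
contact_force: [-0.3, 0.6, -0.9]
finger_gap: 0.0665
gripper_force: 0.0
```

```bash
python3 ob.py top scene
```

```text
t 31.4 h 419.8 F [-0.3  0.6 -0.9] off [ -0.1 -99.8] gap 0.0665
[[(289.8, 8.0)], [(289.8, 10.0)]]
```

Call:
send_rows(deltas=[[0,0,0,0,0,0,0.7],[0,0,0,0,0,0,0.7],[0,0,0,0,0,0,0.7],[0,0,0,0,0,0,0.7],[0,0,0,0,0,0,0.7],[0,0,0,0,0,0,0.7],[0,0,0,0,0,0,0.7],[0,0,0,0,0,0,0.7]])

```text
time: 32.5
tcp_pos: [0.5043, 0.2099, 0.2123]
tool_rot: [[-0.995, 0.095, 0.003], [0.095, 0.995, 0.033], [0.0, 0.034, -0.999]]
contact_force: [-0.1, -0.1, -0.0]
finger_gap: 0.0664
gripper_force: 0.0
```

```bash
python3 ob.py top scene
```

```text
t 32.5 h 419.8 F [-0.1 -0.1 -0. ] off [ -0.  -99.8] gap 0.0664
[[(287.3, 8.0)], [(286.8, 10.0)]]
```

Call:
send_rows(deltas=[[0,0,0,0,0,0,0.7],[0,0,0,0,0,0,0.7],[0,0,0,0,0,0,0.7],[0,0,0,0,0,0,0.7],[0,0,0,0,0,0,0.7],[0,0,0,0,0,0,0.7],[0,0,0,0,0,0,0.7],[0,0,0,0,0,0,0.7]])

```text
time: 33.6
tcp_pos: [0.5043, 0.2099, 0.2122]
tool_rot: [[-0.995, 0.095, 0.003], [0.095, 0.995, 0.033], [0.0, 0.033, -0.999]]
contact_force: [0.2, -0.7, 0.1]
finger_gap: 0.0664
gripper_force: 0.0
```

```bash
python3 ob.py top scene
```

```text
t 33.6 h 419.8 F [ 0.2 -0.7  0.1] off [ -0.  -99.7] gap 0.0664
[[(286.5, 8.5)], [(286.5, 9.5)]]
```

Call:
send_rows(deltas=[[0,0,0,0,0,0,0.7],[0,0,0,0,0,0,0.7],[0,0,0,0,0,0,0.7],[0,0,0,0,0,0,0.7],[0,0,0,0,0,0,0.7],[0,0,0,0,0,0,0.7],[0,0,0,0,0,0,0.7],[0,0,0,0,0,0,0.7]])

```text
time: 34.7
tcp_pos: [0.5043, 0.2099, 0.2122]
tool_rot: [[-0.995, 0.095, 0.003], [0.095, 0.995, 0.033], [0.0, 0.034, -0.999]]
contact_force: [0.7, 0.2, 0.6]
finger_gap: 0.0667
gripper_force: 0.0
```

```bash
python3 ob.py top scene
```

```text
t 34.7 h 419.8 F [0.7 0.2 0.6] off [ -0.  -99.7] gap 0.0667
[[(289.0, 7.5)], [(288.8, 10.0)]]
```

Call:
send_rows(deltas=[[0,0,0,0,0,0,0.7],[0,0,0,0,0,0,0.7],[0,0,0,0,0,0,0.7],[0,0,0,0,0,0,0.7],[0,0,0,0,0,0,0.7],[0,0,0,0,0,0,0.7],[0,0,0,0,0,0,0.7],[0,0,0,0,0,0,0.7],[0,0,0,0,0,0,0.7],[0,0,0,0,0,0,0.7]])

```text
time: 36.05
tcp_pos: [0.5043, 0.2099, 0.2123]
tool_rot: [[-0.995, 0.095, 0.003], [0.095, 0.995, 0.033], [0.0, 0.034, -0.999]]
contact_force: [-0.7, -0.5, -0.7]
finger_gap: 0.0662
gripper_force: 0.0
```

Call:
send_rows(deltas=[[0,0,0,0,0,0,0.7],[0,0,0,0,0,0,0.7],[0,0,0,0,0,0,0.7],[0,0,0,0,0,0,0.7],[0,0,0,0,0,0,0.7],[0,0,0,0,0,0,0.7],[0,0,0,0,0,0,0.7],[0,0,0,0,0,0,0.7],[0,0,0,0,0,0,0.7],[0,0,0,0,0,0,0.7]])

```text
time: 37.3
tcp_pos: [0.5042, 0.2099, 0.2122]
tool_rot: [[-0.995, 0.095, 0.003], [0.095, 0.995, 0.033], [0.0, 0.033, -0.999]]
contact_force: [0.1, 0.3, -0.4]
finger_gap: 0.0665
gripper_force: 0.0
```

Call:
send_rows(deltas=[[0,0,0,0,0,0,0.7],[0,0,0,0,0,0,0.7],[0,0,0,0,0,0,0.7],[0,0,0,0,0,0,0.7],[0,0,0,0,0,0,0.7],[0,0,0,0,0,0,0.7],[0,0,0,0,0,0,0.7],[0,0,0,0,0,0,0.7],[0,0,0,0,0,0,0.7],[0,0,0,0,0,0,0.7]])

```text
time: 38.55
tcp_pos: [0.5043, 0.2099, 0.2123]
tool_rot: [[-0.995, 0.095, 0.003], [0.095, 0.995, 0.033], [0.0, 0.034, -0.999]]
contact_force: [-0.1, -0.5, -0.1]
finger_gap: 0.0668
gripper_force: 0.0
```

```bash
python3 ob.py top scene; python3 -c "
from cell import *
print(sign_off())"
```

```text
t 38.55 h 419.8 F [-0.1 -0.5 -0.1] off [ -0.  -99.8] gap 0.0668
[[(288.0, 7.5)], [(288.3, 10.0)]]
the job is handed in; nothing more can be done
None
```

I handed the job in at 38.7 s: the sled stood within about 1 mm of the tongue for over 3 s and I let go, but the release set it swinging under 2 mm about a point roughly 2 mm short of the tongue, which had not fully died out; nothing touched the sled, end stop or jar.

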